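Feed a tube rack past the sample changer's stop gate

TASK

Load the white tube rack into the sample changer: with one fingertip press the long bar beside the lane fully down so that the orange stop gate swings up, and while that finger keeps the gate open, push the rack along the lane with the other finger, under the raised gate, until it stands against the rubber end stop at the white drive head. Keep the gate clear of the rack and tubes until the whole rack is past it, then let go so that the gate falls shut behind the rack. Only push: do not grip, lift or tip the rack, and leave the other things on the table undisturbed.

Things in the scene. Friction and masses are not known exactly. Their poses are not given: they have to be found in the camera images.
- loader: Fixed rack loader: aluminium base on 18 mm feet with a straight lane, its white drive head (96 mm high) at the left end. Origin on the table under the lane's centre line; +y is the feed direction (towards the drive head), +x points away from the robot, z up. All coordinates below are in this frame. The gate's hinge rod lies along y at x = -43, z = 48 mm on bearing blocks whose tops are at z = 54 mm.
- lane_mouth (a point): Open start of the lane, on the centre line of its floor (x = 0, y = -235, z = 22 mm). White guide rails stand at x = -26.5 to -32.5 and +26.5 to +32.5 mm and reach only to z = 38 mm.
- end_stop (a point): Face of the rubber end stop at the far end of the lane, on the centre line of the floor (x = 0, y = +200, z = 22 mm). The rack's leading end rests on it when fully home; the rack's origin is then at y = +115 mm.
- rack: White tube rack with blue-stoppered tubes, 45 mm wide (x), 170 long (y), 48 high, 88 with the tubes; 0.1 to 0.25 kg, loose. Origin at the centre of its underside, y along the lane. It starts in the lane, its leading end just before the shut gate. Its trailing end face, the one to push, lies 85 mm behind the origin, upright, from the lane floor to 48 mm above it.
- gate (a joint): Angle of the stop gate, rad: 0 shut (orange arm level across the lane, blocking it), 1.19 fully open (arm leaning up on the robot's side of the lane, its top 92 mm above the table, 20 mm or more from the centre line). The rack's body clears it above about 1.1. Bar and gate are one piece; a spring shuts it when the bar is let go; 3 to 8 N on the bar holds it fully open.
- gate_tip (a point): Tip of the orange gate arm, which crosses the lane at y = +20 mm: 12 mm high, 7 mm thick along the lane, 45 mm from the hinge axis to the tip. Shut, the tip is at x = +2, z = 48 mm.
- bar_knee (a point): Middle of the bend in the press bar, an aluminium angle strip along y from y = -250 to +50 mm on the robot's side of the lane. Shut: it rises from the hinge rod to this bend (x = -57, z = 79 mm) and on to its edge (x = -80, z = 87 mm); a finger coming straight down at x = -60 to -80 mm swings it down and out. Fully open: rod to bend is level, its top 49 mm above the table, bend at x = -77 mm.
- vial_red: Screw-cap vial with red cap, 24 mm across, 51 mm high, beyond the far rail; bystander, origin at the centre of its underside.
- vial_blue: Screw-cap vial with blue cap, 24 mm across, 51 mm high, beyond the far rail; bystander, origin at the centre of its underside.
- tape: Yellow roll of tape lying flat, 55 mm across, 19 mm high, on the robot's side of the lane; bystander, origin under its centre.
- timer: White bench timer 60 x 62 x 29 mm to the left of the drive head; bystander, origin under its centre.
- glass: Small glass beaker 46 mm across, 58 mm high, beyond the lane mouth to the right; bystander, origin under its centre.
- dropper: Brown dropper bottle 37 mm across, 85 mm high, to the left of the drive head; bystander, origin under its centre.
- case: Closed wooden weight case 76 x 150 x 46 mm far to the right; bystander, origin under its centre.

How it is judged:
On the way, in this order (a step that is already met when the one before it is completed fails the run):
1. a finger holds the gate open (over 1.05 rad) while the rack is still before it (value of joint gate above 1.05 rad and contact force between the fingers and gate above 0.3 N and y of rack in the frame of loader below -0.068 m), for 0.1 s.
2. the rack stands at the end stop (origin beyond y = 110 mm of the loader), the gate still held open by a finger (y of rack in the frame of loader above 0.11 m and value of joint gate above 0.95 rad and contact force between the fingers and gate above 0.3 N), for 0.1 s.
At the end, for the whole second after the job is handed in: The rack stands level and at rest in the lane within 5 mm of the rubber end stop (origin beyond y = 110 mm of the loader, within 8 mm of the centre line and 0.06 rad of its direction), and the gate is shut behind it (under 0.06 rad), with nothing touched (y of rack in the frame of loader above 0.11 m and x of rack in the frame of loader between -0.008 and 0.008 m and angle between the y axis of rack and the y axis of loader, either way round below 0.06 rad and angle between rack's own z axis and vertical below 0.06 rad and z of rack in the frame of loader below 0.027 m and value of joint gate below 0.06 rad and linear speed of rack below 0.01 m/s).
It fails at once if the rack is lifted more than 8 mm off the lane floor (z of rack in the frame of loader above 0.03 m).
It fails at once if the rack is tipped by more than 0.15 rad (angle between rack's own z axis and vertical above 0.15 rad).
It fails at once if the gate strikes or rests on the rack (over 2 N) (contact force between gate and rack above 2 N).
It fails at once if the gate sinks under 0.95 rad while the rack is under it (origin between y = -62 and +103 mm of the loader) (y of rack in the frame of loader between -0.062 and 0.103 m and value of joint gate below 0.95 rad).
It fails at once if a bystander is shifted by more than 20 mm (distance of any of vial_red, vial_blue, tape, timer, glass, dropper, case from where it was at the start of the episode above 0.02 m).
It also fails if it takes over 54 s, if anything falls off the work surface, if the arm or the gripper's body presses on something with over 40 N, if the wrist force passes 120 N, or if a joint passes its speed limit or range.

ROBOT

A 6-joint arm with a two-finger parallel gripper is mounted at the origin on a cart in front of the work surface, level with it; the furniture and walls round the work are solid. World frame = base frame: x ahead of the robot, y to its left, z up, the work surface at z = 0. Lengths are in m, angles in rad, forces in N, time in s.
With the tool pointing down it reaches from about 0.375 to 0.975 m from the base axis. Payload 3.8 kg.
Tool frame: the origin (TCP) lies where the fingers leave the gripper's body, on its centre line; the fingertips stand 73 mm ahead of it and the grasp point (between the pads) lies 54 mm ahead of it; y points along the fingers, z is the direction in which the jaws open and shut, and the axes are right-handed (so a half turn about y gives the same grasp; the last joint's range is limited). The gripper opens to 85 mm and grips with 20 to 120 N. Pads are 22 mm wide; open, the fingers measure 114 mm over their backs; the gripper's body (76 mm by 85 mm) begins 54 mm behind the grasp point. The pads swing forward as they close: fully open they stand 13 mm farther back than shut.
Start: joints at [-1.18, 0.264, 1.604, -0, 1.274, -0.037], TCP at [0.28, -0.614, 0.304] pointing down, gripper open.
Joint ranges: [-2.63, 2.63], [-0.94, 2.18], [0.31, 2.57], [-1.31, 4.45], [0, 2.66], [-2.55, 2.55]. Speed limits (rad/s): [2.57, 2.57, 3.14, 3.14, 3.14, 3.14].

INTERFACE

Orientations are given as a 3x3 rotation matrix whose columns are the frame's x, y, z axes.
In Python, from cell import robot gives the robot as it stands.
- The arm moves only by the tool apply_moves, never from a script. Its argument "increments" is a list of rows, each a list of 6 numbers: the shift along the tool's x, y, z in mm, then the turn, a rotation vector about the tool's x, y, z in degrees. In form: [[tx, ty, tz, ax, ay, az], ...]. A call has exactly 5 rows; each row shifts and turns the commanded pose from where the row before left it, along the tool's axes as they then stand; what a row does not reach is not made up. A row lasts 1/8 s, in which the tool goes at most 62.5 mm and 10.7 degrees, less where a joint would pass 70% of its speed; a pose out of reach is approached as far as the arm can. A call is refused whole if a number of a shift passes 62.5 or a number of a turn 10.7, either way. A call with a gripper value outside its range is refused whole. "fingers" is the finger opening in mm, from 0 to 85.4, set as the call begins (left out, the last holds). The fingers move at their own pace and stop on an object; "squeeze" is the grip in N (left out, the last holds). Time passes only in rows, so rows that do not move let the fingers close, or fill a call up. It gives the time, the measured TCP pose, the force and the opening at its end, in the units of the state.
- robot.state(): the state, without advancing time (a new reading comes with each control period).
- robot.grab_frame(name): name is "side" or "top" or "wrist"; returns the picture (400x640x3 uint8, blue, green, red); there is no depth.
- robot.camera_info(name): a dict with "fovy" (degrees; the focal length in pixels is half the picture's height over the tangent of half this angle, whatever the lens; pixels are square), "cx", "cy" (the principal point, pixels), "k1" (the pictures are not rectified: a ray, as slopes to the right and down, at radius r is drawn at 1 + k1 r^2 times it, then the intrinsics apply), "rvec" (rotation vector, rad) and "tvec" (3), from world to camera coordinates, as OpenCV has them; the wrist camera has in their place "tool_from_camera" (4x4, takes a point from camera to tool coordinates, whose origin is the TCP and whose axes are the tool frame's). Camera axes: x right, y down, z forward; pixel columns grow to the right and rows downward; lengths in m; the calibration is good to about 2 mm. A picture is of the moment at which its call begins: read the wrist's pose just before it. camera_info takes no time and is no camera call.
- robot.hand_in(): hands the job in, once; it reports no verdict.
The state is a dict: "t": time; "q": joint angles; "qd": joint speeds; "tau": joint torques, N m; "position": TCP position; "tool_rot": TCP orientation; "force": force on the tool from outside, world axes, zero at the start; "torque": the same for the moment, N m; "opening": finger opening in m.
Only numpy, scipy, OpenCV 4.12 (cv2) and the standard library are available. Lean on these libraries where they do the work, as an engineer would, in place of code of your own. Each camera call takes 0.05 s, during which the arm holds its last target. There are 200 camera calls.

## Working session

There is one attempt and no reset: what is moved stays moved. The work goes in short steps, Python scripts to look and compute and a tool call to move; the robot and the scene stay as the last step left them, time stands still between calls to the robot, and variables do not carry over. Pictures are saved under pics/ and viewed, about 8 in all and at most 12, crops included, and the job is handed in when it is done.

Besides the shell and the picture viewer there is one more tool, called after "Emit:" by a JSON object that holds its "op" and its "data". apply_moves: Moves the arm, as the interface text tells. Its arguments: {"type":"object","properties":{"increments":{"type":"array"},"fingers":{"type":"number"},"squeeze":{"type":"number"}},"required":["increments"]}

```bash
mkdir -p pics
cat > h.py <<'E'
import numpy as np, cv2
from cell import robot
def grab(n,f):
    im=robot.grab_frame(n); cv2.imwrite(f'pics/{f}.png',im); return im
E
python3 - <<'E'
from h import *
for n in('top','side'):
    grab(n,n+'0'); print(n,robot.camera_info(n))
print(robot.camera_info('wrist')); s=robot.state(); print(s['t'],s['position'],s['tool_rot'],s['force'],s['opening'])
E
```

```text
top {'fovy': 53.1827868968639, 'cx': 311.87428241710717, 'cy': 202.64475367516417, 'k1': -0.03645168560148322, 'rvec': array([ 2.1741604 , -2.19674525,  0.10346144]), 'tvec': array([-0.13412827,  0.51639247,  1.46714091])}
side {'fovy': 52.81332515098577, 'cx': 322.31126773503706, 'cy': 196.04248898301435, 'k1': -0.06407257576212207, 'rvec': array([ 2.23151493, -0.18468713,  0.0853951 ]), 'tvec': array([-0.52236957,  0.04246128,  1.44466141])}
{'fovy': 63.50934741650286, 'cx': 318.62513237950645, 'cy': 199.31382866046982, 'k1': -0.05494569275887149, 'tool_from_camera': array([[-1.24688047e-03,  9.60698551e-01,  2.77590958e-01,
        -7.04634853e-02],
       [ 6.49988251e-05, -2.77591095e-01,  9.60699318e-01,
        -7.03027614e-02],
       [ 9.99999221e-01,  1.21592031e-03,  2.83678639e-04,
         2.00157122e-04],
       [ 0.00000000e+00,  0.00000000e+00,  0.00000000e+00,
         1.00000000e+00]])}
0.1 [ 0.27983497 -0.61368527  0.30265305] [[-9.09883681e-01 -7.94357303e-04  4.14862696e-01]
 [-4.14863450e-01  1.92140258e-03 -9.09881655e-01]
 [-7.43471153e-05 -9.99997839e-01 -2.07780266e-03]] [ 0.61007469 -0.2471396  -0.5417042 ] 0.08551708211007344
```

View pics/top0.png

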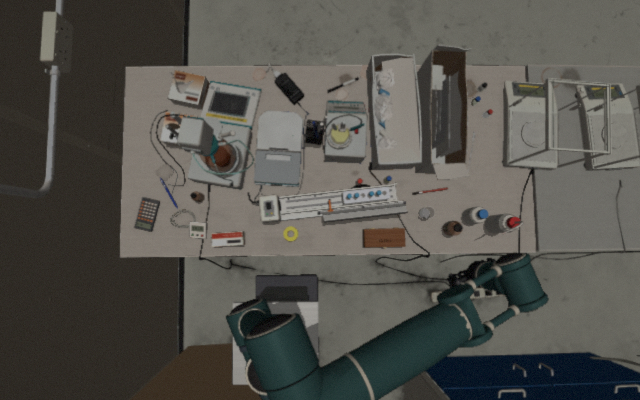

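View pics/side0.png

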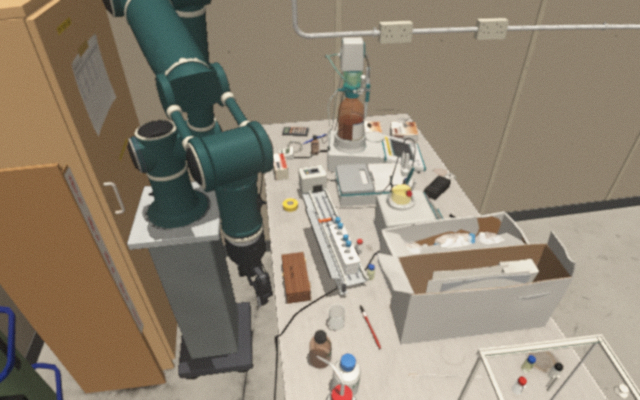

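The top view shows the loader at about (262–405, 183–222), with the drive head at (268,208) and the rack around (370,195). The tape is at (291,233) and the case at (384,238). I'll enlarge a crop next.

Run:
```python
from h import *
a=cv2.imread('pics/top0.png')[170:255,252:418]; 
cv2.imwrite('pics/top0c.png',cv2.resize(a,None,fx=4.8,fy=4.8,interpolation=cv2.INTER_CUBIC))
```

```text
(no output)
```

View pics/top0c.png

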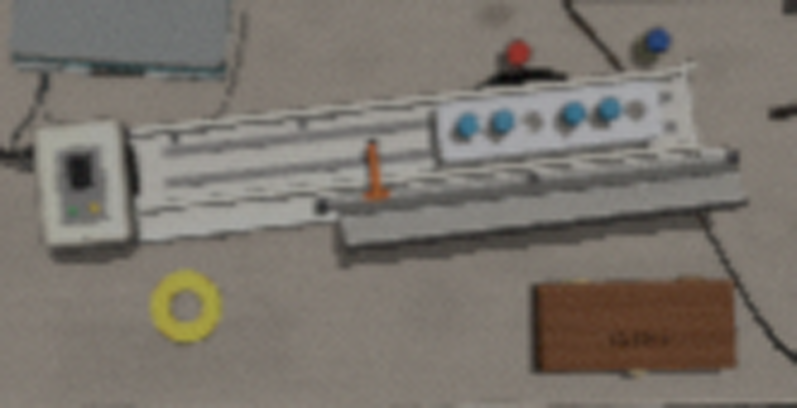

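The crop shows the gate tip at (373,143). The bar's outer edge runs from (343,247) to (747,204). The rack top runs from its front at (437,112–163) to its rear at about (660,85–140), and the far rail's end is at (690,68). I'll fit the loader pose to these.

```bash
cat >> h.py <<'E'
def proj(P,n):
    c=robot.camera_info(n); R=cv2.Rodrigues(c['rvec'])[0]; p=np.atleast_2d(P)@R.T+c['tvec']
    return dist(p,c)
def dist(p,c):
    s=p[:,:2]/p[:,2:]; r2=(s**2).sum(1,keepdims=True); f=200/np.tan(np.radians(c['fovy'])/2)
    return s*(1+c['k1']*r2)*f+[c['cx'],c['cy']]
def projw(P,st):
    c=robot.camera_info('wrist'); T=c['tool_from_camera']; R=np.array(st['tool_rot'])
    t=(np.atleast_2d(P)-st['position'])@R; p=(t-T[:3,3])@T[:3,:3]
    return dist(p,c)
def L2W(L,v):
    c,s=np.cos(v[2]),np.sin(v[2]); L=np.atleast_2d(L).astype(float)
    return np.c_[v[0]+c*L[:,0]-s*L[:,1], v[1]+s*L[:,0]+c*L[:,1], L[:,2]]
E
python3 - <<'E'
from h import *
from scipy.optimize import least_squares as ls
L=np.array([[2,20,48],[-80,50,87],[-80,-250,87],[32.5,-235,38]])/1e3
px=np.array([[373,143],[343,247],[747,204],[688,70]])/4.8+[252,170]
r=ls(lambda v:(proj(L2W(L,v),'top')-px).ravel(),[.6,-.1,0],loss='soft_l1')
print(r.x,r.fun.reshape(-1,2)); v=r.x
# rack: y offset, x
Lr=lambda a:np.array([[-22.5,a[0]+85,70],[22.5,a[0]+85,70],[-22.5,a[0]-85,70]])/1e3
q=np.array([[441,163],[437,112],[660,142]])/4.8+[252,170]
f=lambda a:(proj(L2W(Lr(a),v),'top')-q).ravel()
r2=ls(f,[-80.]);print(r2.x,r2.fun)
print(L2W(np.array([[0,-235,22],[0,200,22],[-70,-230,80],[0,0,0]])/1e3,v))
E
```

```text
[ 0.52455164 -0.22229567  0.09843076] [[-0.66836329 -0.50414401]
 [ 0.39291349  0.60528883]
 [-0.42677728  0.40108518]
 [ 0.73163568 -0.54650569]]
[-114.29858258] [-0.17841606  0.03018396 -0.7805334  -1.66765595  0.71666407 -0.65239105]
[[ 0.54764553 -0.45615818  0.022     ]
 [ 0.50489726 -0.02326375  0.022     ]
 [ 0.477493   -0.45806141  0.08      ]
 [ 0.52455164 -0.22229567  0.        ]]
```

Pose fit residuals are under 1 px, so about 3 mm. The rack's trailing end is near y = -200.

My plan is to put the jaw axis across the lane with the tool tilted 10° (tips leading) and an opening of about 56 mm. That puts finger A at x≈-68 over the bar and finger B at x≈+2 behind the rack.

```bash
cat >> h.py <<'E'
from scipy.spatial.transform import Rotation as Ro, Slerp
V=[.52455,-.22230,.09843]
TIP=.066
def target(tip,tilt=10,v=V):
    "tip: loader mm of point TIP ahead of TCP"
    t=np.radians(tilt); y=np.array([0,np.sin(t),-np.cos(t)]); z=np.array([1.,0,0]); x=np.cross(y,z)
    Rz=Ro.from_euler('z',v[2]).as_matrix(); R=Rz@np.c_[x,y,z]
    return L2W(np.array(tip)/1e3,v)[0]-TIP*R[:,1], R
def rows(p1,R1,n,p0=None,R0=None):
    s=robot.state()
    if p0 is None: p0,R0=np.array(s['position']),np.array(s['tool_rot'])
    sl=Slerp([0,1],Ro.from_matrix([R0,R1]))
    for i in range(n):
        a,b=sl(i/n),sl((i+1)/n)
        d=a.inv().apply((p1-p0)/n)*1e3; w=np.degrees((a.inv()*b).as_rotvec())
        print(np.round(np.r_[d,w],1).tolist())
def intool():
    s=robot.state(); R=np.array(s['tool_rot']); Rz=Ro.from_euler('z',V[2]).as_matrix()
    p=np.array(s['position'])+TIP*R[:,1]
    print('t',s['t'],'tip loader mm',np.round((Rz.T@(p-[V[0],V[1],0]))*1e3,1),'F loader',np.round(Rz.T@s['force'],1),'open',s['opening'],'q',np.round(s['q'],2)); print(np.round(Rz.T@R,3).tolist())
E
python3 - <<'E'
from h import *
p,R=target([-33,-240,190]); print(p,R)
rows(p,R,10); intool()
E
```

```text
[ 0.51642107 -0.47578658  0.25499731] [[ 0.09677818 -0.0170646   0.99515968]
 [-0.98004097  0.17280766  0.09827114]
 [-0.17364818 -0.98480775  0.        ]]
[-27.2, 4.8, -2.7, -0.6, -7.1, 0.9]
[-27.3, 5.2, 0.7, -0.6, -7.1, 0.9]
[-26.9, 5.6, 4.1, -0.6, -7.1, 0.9]
[-26.1, 5.9, 7.5, -0.6, -7.1, 0.9]
[-24.9, 6.2, 10.7, -0.6, -7.1, 0.9]
[-23.3, 6.4, 13.8, -0.6, -7.1, 0.9]
[-21.3, 6.6, 16.6, -0.6, -7.1, 0.9]
[-19.0, 6.7, 19.2, -0.6, -7.1, 0.9]
[-16.4, 6.8, 21.4, -0.6, -7.1, 0.9]
[-13.5, 6.8, 23.3, -0.6, -7.1, 0.9]
t 0.1 tip loader mm [-282.  -365.3  236.7] F loader [ 0.6 -0.3 -0.5] open 0.08551708211007344 q [-1.18  0.26  1.61 -0.    1.27 -0.04]
[[-0.946, -0.001, 0.323], [-0.323, 0.002, -0.946], [-0.0, -1.0, -0.002]]
```

Emit:
{"op": "apply_moves", "data": {"increments": [[-27.2, 4.8, -2.7, -0.6, -7.1, 0.9], [-27.3, 5.2, 0.7, -0.6, -7.1, 0.9], [-26.9, 5.6, 4.1, -0.6, -7.1, 0.9], [-26.1, 5.9, 7.5, -0.6, -7.1, 0.9], [-24.9, 6.2, 10.7, -0.6, -7.1, 0.9]], "fingers": 56}}

```text
t: 0.72
position: [0.3988, -0.5445, 0.2793]
tool_rot: [[-0.495, 0.022, 0.869], [-0.864, 0.092, -0.495], [-0.09, -0.996, -0.027]]
force: [0.1, 0.3, 0.6]
opening: 0.0559
```

Emit:
{"op": "apply_moves", "data": {"increments": [[-23.3, 6.4, 13.8, -0.6, -7.1, 0.9], [-21.3, 6.6, 16.6, -0.6, -7.1, 0.9], [-19.0, 6.7, 19.2, -0.6, -7.1, 0.9], [-16.4, 6.8, 21.4, -0.6, -7.1, 0.9], [-13.5, 6.8, 23.3, -0.6, -7.1, 0.9]]}}

```text
t: 1.35
position: [0.5172, -0.4755, 0.256]
tool_rot: [[0.102, -0.013, 0.995], [-0.979, 0.177, 0.103], [-0.177, -0.984, 0.005]]
force: [-0.6, -0.2, 0.3]
opening: 0.0558
```

Run:
```python
from h import *
intool(); st=robot.state(); im=grab('wrist','w1')
names={'barR':[-80,-250,87],'kneeR':[-57,-250,79],'railfar':[26.5,-235,38],'railnear':[-26.5,-235,38],'rackTL':[-22.5,-199,70],'rackTR':[22.5,-199,70],'gatetip':[2,20,48]}
for k,a in names.items(): print(k,projw(L2W(np.array(a)/1e3,V),st)[0].round(0))
```

```text
t 1.35 tip loader mm [ -31.9 -239.5  191. ] F loader [-0.6 -0.1  0.3] open 0.055822264541794016 q [-0.82  0.41  1.5   0.11  1.37 -0.96]
[[0.006, 0.005, 1.0], [-0.984, 0.177, 0.005], [-0.177, -0.984, 0.005]]
barR [257. 236.]
kneeR [287. 234.]
railfar [380. 210.]
railnear [323. 209.]
rackTL [329. 172.]
rackTR [384. 172.]
gatetip [359. -82.]
```

View pics/w1.png

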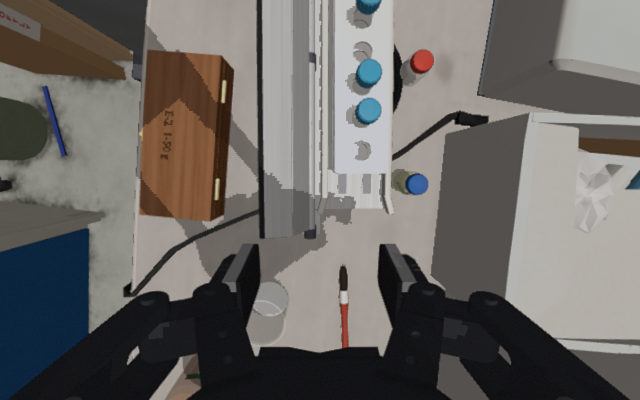

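The prediction matches the picture. The bar corner is at (260,236) against a predicted (257,236), and the rack's rear top edge is at (334–391,173) against (329–384,172). So the loader sits about 3 mm farther in +x, and I'll correct for that. The last tube is 50 mm ahead of the rear end, so the gripper body is clear of it.

```bash
sed -i 's/^V=.*/V=[.52755,-.22200,.09843]/' h.py
python3 - <<'E'
from h import *
intool(); p,R=target([-33,-229,100]); rows(p,R,5)
s=robot.state();print(projw(np.array(s['position'])+np.array(s['tool_rot'])@[0,.066,.028],s),projw(np.array(s['position'])+np.array(s['tool_rot'])@[0,.066,-.028],s))
E
```

```text
t 1.4 tip loader mm [ -31.8 -237.4  190.1] F loader [ 2.1  0.6 -0.4] open 0.05559678963119157 q [-0.82  0.42  1.5   0.12  1.36 -0.96]
[[0.011, 0.006, 1.0], [-0.984, 0.18, 0.01], [-0.18, -0.984, 0.008]]
[1.5, 18.0, -0.3, -0.1, 0.1, -0.1]
[1.5, 18.0, -0.3, -0.1, 0.1, -0.1]
[1.4, 18.0, -0.2, -0.1, 0.1, -0.1]
[1.4, 18.0, -0.2, -0.1, 0.1, -0.1]
[1.4, 18.0, -0.2, -0.1, 0.1, -0.1]
[[378.30437298 263.0003249 ]] [[258.56414211 262.85944816]]
```

Emit:
{"op": "apply_moves", "data": {"increments": [[1.5, 18.0, -0.3, -0.1, 0.1, -0.1], [1.5, 18.0, -0.3, -0.1, 0.1, -0.1], [1.4, 18.0, -0.2, -0.1, 0.1, -0.1], [1.4, 18.0, -0.2, -0.1, 0.1, -0.1], [1.4, 18.0, -0.2, -0.1, 0.1, -0.1]]}}

```text
t: 2.02
position: [0.5143, -0.4679, 0.1656]
tool_rot: [[0.089, -0.02, 0.996], [-0.982, 0.166, 0.091], [-0.168, -0.986, -0.005]]
force: [-0.3, 0.1, -0.5]
opening: 0.0562
```

Run:
```python
from h import *
intool(); p,R=target([-33,-229,70]); rows(p,R,5)
```

```text
t 2.025 tip loader mm [ -37.5 -232.3  100.5] F loader [-0.3  0.1 -0.5] open 0.056249873937188305 q [-0.81  0.47  1.59  0.11  1.21 -0.95]
[[-0.008, -0.003, 1.0], [-0.986, 0.168, -0.007], [-0.168, -0.986, -0.005]]
[0.4, 6.1, 0.9, 0.0, -0.1, 0.1]
[0.4, 6.1, 0.9, 0.0, -0.1, 0.1]
[0.5, 6.1, 0.9, 0.0, -0.1, 0.1]
[0.5, 6.1, 0.9, 0.0, -0.1, 0.1]
[0.5, 6.1, 0.9, 0.0, -0.1, 0.1]
```

Emit:
{"op": "apply_moves", "data": {"increments": [[0.8, 6, 0.4, 0, 0, 0], [0.8, 6, 0.4, 0, 0, 0], [0.8, 6, 0.4, 0, 0, 0], [0.8, 6, 0.4, 0, 0, 0], [0.8, 6, 0.4, 0, 0, 0]]}}

```text
t: 2.65
position: [0.516, -0.4678, 0.1385]
tool_rot: [[0.09, -0.021, 0.996], [-0.982, 0.164, 0.093], [-0.165, -0.986, -0.006]]
force: [-5.5, -1.5, 6.8]
opening: 0.056
```

Run:
```python
from h import *
intool(); robot.grab_frame('wrist'); intool();st=robot.state(); im=grab('wrist','w2')
for k,a in {'rackTL':[-22.5,-199,70],'rackTR':[22.5,-199,70],'open bend':[-77,-250,49],'shutbend':[-57,-250,79]}.items(): print(k,projw(L2W(np.array(a)/1e3,V),st)[0].round(0))
```

```text
t 2.65 tip loader mm [ -36.  -232.5   73.4] F loader [-5.6 -0.9  6.8] open 0.05599861973521777 q [-0.81  0.5   1.61  0.11  1.17 -0.95]
[[-0.007, -0.005, 1.0], [-0.986, 0.165, -0.006], [-0.165, -0.986, -0.006]]
t 2.7 tip loader mm [ -36.  -232.2   72.3] F loader [-2.1 -1.7  3.5] open 0.05606376001257597 q [-0.81  0.5   1.61  0.11  1.17 -0.95]
[[-0.007, -0.005, 1.0], [-0.986, 0.166, -0.006], [-0.166, -0.986, -0.006]]
rackTL [347. 192.]
rackTR [444. 191.]
open bend [244. 281.]
shutbend [272. 305.]
```

View pics/w2.png

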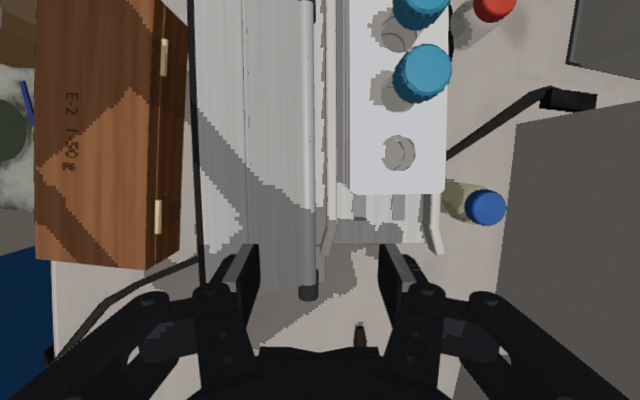

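The rack's rear corners are at (350,194) and (446,194), within 3 px of prediction. The left finger is on the bar at about x=-71 with 3–6 N. I'll shift +3 mm across and press on down.

Emit:
{"op": "apply_moves", "data": {"increments": [[0.7, 4, 1, 0, 0, 0], [0.7, 4, 1, 0, 0, 0], [0.7, 4, 1, 0, 0, 0], [0.7, 4, 0, 0, 0, 0], [0, 0, 0, 0, 0, 0]]}}

```text
t: 3.38
position: [0.5194, -0.4665, 0.12]
tool_rot: [[0.09, -0.02, 0.996], [-0.982, 0.166, 0.092], [-0.167, -0.986, -0.005]]
force: [-0.9, -0.4, 4.0]
opening: 0.0557
```

```bash
python3 -c "
from h import *
intool()"
```

```text
t 3.375 tip loader mm [ -32.4 -231.5   54.9] F loader [-0.9 -0.3  4. ] open 0.055740469669274616 q [-0.81  0.52  1.61  0.11  1.14 -0.95]
[[-0.007, -0.004, 1.0], [-0.986, 0.167, -0.006], [-0.167, -0.986, -0.005]]
```

Emit:
{"op": "apply_moves", "data": {"increments": [[0.4, 2, 0, 0, 0, 0], [0.4, 2, 0, 0, 0, 0], [0.2, 1, 0, 0, 0, 0], [0, 0, 0, 0, 0, 0], [0, 0, 0, 0, 0, 0]]}}

```text
t: 4.0
position: [0.5192, -0.4666, 0.1162]
tool_rot: [[0.09, -0.02, 0.996], [-0.982, 0.167, 0.092], [-0.168, -0.986, -0.005]]
force: [-4.5, -1.0, 7.7]
opening: 0.0561
```

```bash
python3 -c "
from h import *
intool()
for i in range(3): grab('top','t1'); print(robot.state()['force'])
a=cv2.imread('pics/top0.png')[165:225,252:418]; b=cv2.imread('pics/t1.png')[165:225,252:418]
cv2.imwrite('pics/t1c.png',cv2.resize(b,None,fx=4.8,fy=4.8,interpolation=cv2.INTER_CUBIC))
"
```

```text
t 4.0 tip loader mm [ -32.6 -231.5   51.1] F loader [-4.6 -0.5  7.7] open 0.05605617587471165 q [-0.81  0.53  1.61  0.11  1.14 -0.95]
[[-0.007, -0.004, 1.0], [-0.986, 0.168, -0.006], [-0.168, -0.986, -0.005]]
[-3.29380685  0.27177527  7.60663219]
[-3.61149182  0.64551372  7.4388099 ]
[-3.01671021 -0.25725361  7.71737258]
```

View pics/t1c.png

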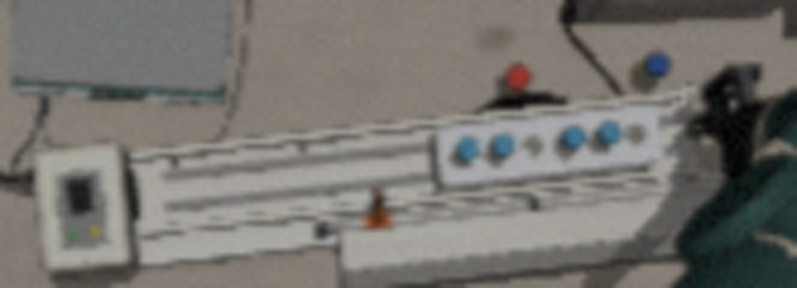

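The gate arm is now up, with its tip at about (377,192), and the rack has not moved. I'll press 2 mm further to check that the bar is on its stop.

Emit:
{"op": "apply_moves", "data": {"increments": [[0.2, 1, 0, 0, 0, 0], [0.2, 1, 0, 0, 0, 0], [0, 0, 0, 0, 0, 0], [0, 0, 0, 0, 0, 0], [0, 0, 0, 0, 0, 0]]}}

```text
t: 4.78
position: [0.5193, -0.4667, 0.1157]
tool_rot: [[0.09, -0.02, 0.996], [-0.982, 0.167, 0.092], [-0.168, -0.986, -0.005]]
force: [-5.5, 2.3, 14.5]
opening: 0.056
```

Force doubled for 0.5 mm of travel, so the bar is on its stop. Next I'll push along the lane at about 50 mm/s while watching the force.

Emit:
{"op": "apply_moves", "data": {"increments": [[-5.9, 1, 0, 0, 0, 0], [-5.9, 1, 0, 0, 0, 0], [-5.9, 1, 0, 0, 0, 0], [-5.9, 1, 0, 0, 0, 0], [-5.9, 1, 0, 0, 0, 0]]}}

```text
t: 5.4
position: [0.5188, -0.4405, 0.1165]
tool_rot: [[0.091, -0.013, 0.996], [-0.983, 0.158, 0.092], [-0.158, -0.987, 0.001]]
force: [0.7, -8.0, 10.1]
opening: 0.0559
```

```bash
python3 -c "
from h import *
intool()"
```

```text
t 5.4 tip loader mm [ -30.  -206.1   51.3] F loader [-0.1 -8.  10.1] open 0.0559217250440557 q [-0.78  0.49  1.67  0.11  1.11 -0.93]
[[-0.006, 0.002, 1.0], [-0.987, 0.158, -0.006], [-0.158, -0.987, 0.001]]
```

Emit:
{"op": "apply_moves", "data": {"increments": [[-5.9, 1.2, -0.1, 0, 0, 0], [-5.9, 1.1, -0.1, 0, 0, 0], [-5.9, 1.1, -0.1, 0, 0, 0], [-5.9, 1.1, -0.1, 0, 0, 0], [-5.9, 1.1, -0.1, 0, 0, 0]]}}

```text
t: 6.02
position: [0.5161, -0.4113, 0.1165]
tool_rot: [[0.091, -0.012, 0.996], [-0.983, 0.156, 0.092], [-0.157, -0.988, 0.002]]
force: [0.6, -8.5, 10.7]
opening: 0.056
```

```bash
python3 -c "
from h import *
intool()
st=robot.state(); im=grab('wrist','w3')
c=im[60:360,150:600]; cv2.imwrite('pics/w3c.png',c)
intool()"
```

```text
t 6.025 tip loader mm [ -29.8 -176.9   51.3] F loader [-0.3 -8.6 10.7] open 0.05596335309488047 q [-0.75  0.45  1.72  0.12  1.08 -0.91]
[[-0.006, 0.003, 1.0], [-0.988, 0.157, -0.006], [-0.157, -0.988, 0.002]]
t 6.075 tip loader mm [ -29.8 -176.    51.3] F loader [-0.3 -7.3 11.3] open 0.05615505939016142 q [-0.75  0.45  1.72  0.12  1.09 -0.91]
[[-0.006, 0.003, 1.0], [-0.987, 0.158, -0.006], [-0.158, -0.987, 0.002]]
```

View pics/w3.png

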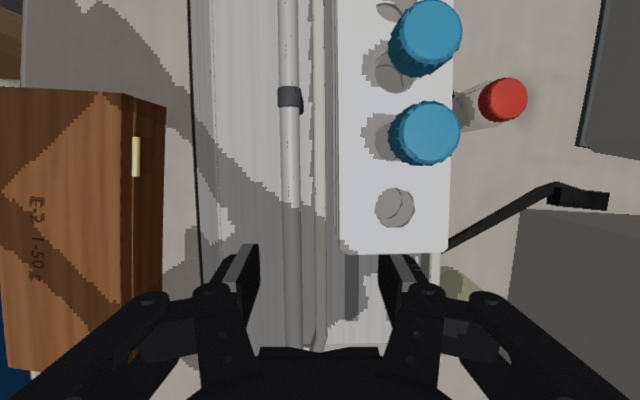

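Finger B is against the rack's rear edge at (395,253), and the rack has started to move straight. Finger A stays clear of the bearing block at (290,97). I'll keep pushing.

Emit:
{"op": "apply_moves", "data": {"increments": [[-5.9, 1.1, -0.1, 0, 0, 0], [-5.9, 1.0, -0.1, 0, 0, 0], [-5.9, 1.0, 0, 0, 0, 0], [-5.9, 1.0, 0, 0, 0, 0], [-5.9, 1.0, 0, 0, 0, 0]]}}

```text
t: 6.7
position: [0.5133, -0.3816, 0.1165]
tool_rot: [[0.091, -0.012, 0.996], [-0.983, 0.156, 0.092], [-0.156, -0.988, 0.003]]
force: [0.0, -9.4, 11.6]
opening: 0.0559
```

```bash
python3 -c "
from h import *
intool()"
```

```text
t 6.7 tip loader mm [ -29.6 -147.1   51.3] F loader [-0.9 -9.3 11.6] open 0.055887819093992694 q [-0.73  0.42  1.77  0.12  1.07 -0.88]
[[-0.006, 0.003, 1.0], [-0.988, 0.156, -0.006], [-0.156, -0.988, 0.003]]
```

Emit:
{"op": "apply_moves", "data": {"increments": [[-5.9, 1.0, -0.1, 0, 0, 0], [-5.9, 1.0, 0, 0, 0, 0], [-5.9, 1.0, 0, 0, 0, 0], [-5.9, 1.0, 0, 0, 0, 0], [-5.9, 1.0, 0, 0, 0, 0]]}}

```text
t: 7.32
position: [0.5107, -0.3519, 0.1166]
tool_rot: [[0.092, -0.012, 0.996], [-0.983, 0.156, 0.092], [-0.156, -0.988, 0.003]]
force: [-0.2, -9.3, 13.2]
opening: 0.0559
```

```bash
python3 -c "
from h import *
intool(); im=grab('top','t2')
b=im[165:225,252:418]
cv2.imwrite('pics/t2c.png',cv2.resize(b,None,fx=4.8,fy=4.8,interpolation=cv2.INTER_CUBIC))
"
```

```text
t 7.325 tip loader mm [ -29.3 -117.3   51.4] F loader [-1.2 -9.2 13.2] open 0.05588841572707986 q [-0.69  0.39  1.82  0.13  1.05 -0.86]
[[-0.006, 0.004, 1.0], [-0.988, 0.156, -0.006], [-0.156, -0.988, 0.003]]
```

View pics/t2c.png

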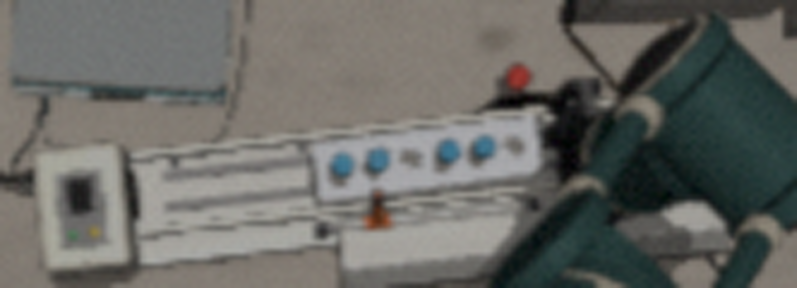

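The rack is passing under the raised gate, with its front at crop x≈315. Its origin is about the tip's y plus 95 mm, so the end stop should come at tip y≈+20.

Emit:
{"op": "apply_moves", "data": {"increments": [[-5.9, 0.9, -0.1, 0, 0, 0], [-5.9, 0.9, -0.1, 0, 0, 0], [-5.9, 0.9, 0, 0, 0, 0], [-5.9, 0.9, 0, 0, 0, 0], [-5.9, 0.9, 0, 0, 0, 0]]}}

```text
t: 8.0
position: [0.5078, -0.3218, 0.1167]
tool_rot: [[0.091, -0.012, 0.996], [-0.983, 0.157, 0.092], [-0.157, -0.988, 0.003]]
force: [0.6, -9.1, 11.5]
opening: 0.0561
```

Emit:
{"op": "apply_moves", "data": {"increments": [[-5.9, 0.9, -0.1, 0, 0, 0], [-5.9, 0.9, -0.1, 0, 0, 0], [-5.9, 0.9, 0, 0, 0, 0], [-5.9, 0.9, 0, 0, 0, 0], [-5.9, 0.9, 0, 0, 0, 0]]}}

```text
t: 8.62
position: [0.5047, -0.2916, 0.1168]
tool_rot: [[0.091, -0.012, 0.996], [-0.983, 0.158, 0.092], [-0.159, -0.987, 0.002]]
force: [-0.2, -8.4, 9.4]
opening: 0.0558
```

```bash
python3 -c "
from h import *
intool()"
```

```text
t 8.625 tip loader mm [-29.4 -56.6  51.6] F loader [-1.  -8.3  9.4] open 0.05584945302626584 q [-0.62  0.32  1.91  0.14  1.02 -0.8 ]
[[-0.006, 0.003, 1.0], [-0.987, 0.159, -0.006], [-0.159, -0.987, 0.002]]
```

Emit:
{"op": "apply_moves", "data": {"increments": [[-5.9, 1.3, -0.1, 0, 0, 0], [-5.9, 1.2, -0.1, 0, 0, 0], [-5.9, 1.1, 0, 0, 0, 0], [-5.9, 1.1, 0, 0, 0, 0], [-5.9, 1.0, 0, 0, 0, 0]]}}

```text
t: 9.25
position: [0.5023, -0.2623, 0.1167]
tool_rot: [[0.092, -0.011, 0.996], [-0.983, 0.157, 0.092], [-0.157, -0.988, 0.004]]
force: [-1.6, -10.2, 13.5]
opening: 0.0562
```

Emit:
{"op": "apply_moves", "data": {"increments": [[-5.9, 1.0, -0.1, 0, 0, 0], [-5.9, 1.0, -0.1, 0, 0, 0], [-4.9, 0.8, 0, 0, 0, 0], [-3.9, 0.6, 0, 0, 0, 0], [-3.0, 0.5, 0, 0, 0, 0]]}}

```text
t: 9.88
position: [0.5, -0.2383, 0.1168]
tool_rot: [[0.092, -0.011, 0.996], [-0.983, 0.157, 0.093], [-0.158, -0.987, 0.004]]
force: [-0.3, -8.9, 13.8]
opening: 0.0564
```

```bash
python3 -c "
from h import *
intool(); im=grab('wrist','w4'); im=grab('top','t3')
b=im[165:225,252:418]
cv2.imwrite('pics/t3c.png',np.vstack([cv2.resize(b,None,fx=3.86,fy=3.86,interpolation=cv2.INTER_CUBIC)[:,:640],cv2.imread('pics/w4.png')[:360]]))
"
```

```text
t 9.875 tip loader mm [-28.7  -3.1  51.6] F loader [-1.2 -8.8 13.8] open 0.05636187378791871 q [-0.55  0.27  1.98  0.15  0.99 -0.74]
[[-0.005, 0.005, 1.0], [-0.987, 0.158, -0.006], [-0.158, -0.987, 0.004]]
```

View pics/t3c.png

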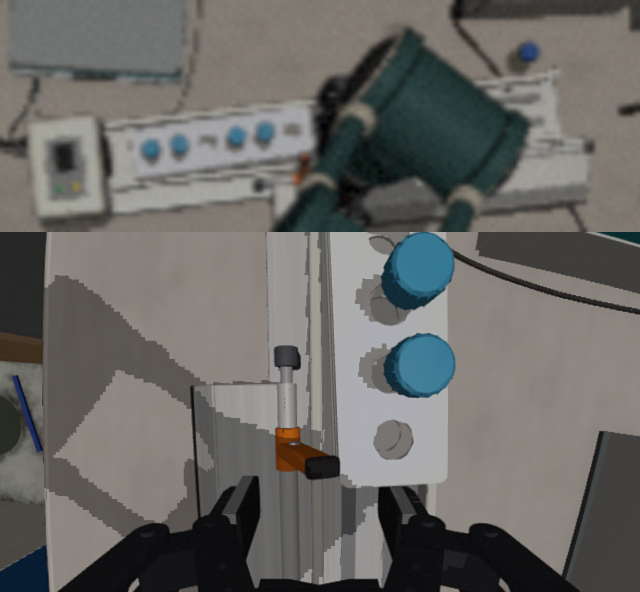

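The open gate arm sits between the fingers at (276–338, 430–480) with room on both sides. The rack is about 20 mm from the stop, so I'll go slower.

Emit:
{"op": "apply_moves", "data": {"increments": [[-3.0, 0.5, 0, 0, 0, 0], [-3.0, 0.5, 0, 0, 0, 0], [-3.0, 0.5, 0, 0, 0, 0], [-3.0, 0.5, 0, 0, 0, 0], [-2.0, 0.3, 0, 0, 0, 0]]}}

```text
t: 10.6
position: [0.4988, -0.2241, 0.1168]
tool_rot: [[0.092, -0.011, 0.996], [-0.983, 0.158, 0.093], [-0.158, -0.987, 0.004]]
force: [0.1, -10.1, 14.1]
opening: 0.0561
```

Emit:
{"op": "apply_moves", "data": {"increments": [[-1, 0.2, 0, 0, 0, 0], [-1, 0.2, 0, 0, 0, 0], [-1, 0.2, 0, 0, 0, 0], [0, 0, 0, 0, 0, 0], [0, 0, 0, 0, 0, 0]]}}

```text
t: 11.22
position: [0.4986, -0.2214, 0.1168]
tool_rot: [[0.092, -0.011, 0.996], [-0.983, 0.157, 0.093], [-0.158, -0.988, 0.004]]
force: [-1.2, -10.2, 13.1]
opening: 0.056
```

```bash
python3 -c "
from h import *
intool()"
```

```text
t 11.225 tip loader mm [-28.5  13.8  51.6] F loader [ -2.2 -10.   13.1] open 0.05599016891629218 q [-0.53  0.25  2.    0.16  0.98 -0.72]
[[-0.005, 0.005, 1.0], [-0.988, 0.158, -0.006], [-0.158, -0.988, 0.004]]
```

Emit:
{"op": "apply_moves", "data": {"increments": [[-1, 0.2, 0, 0, 0, 0], [-1, 0.2, 0, 0, 0, 0], [-1, 0.2, 0, 0, 0, 0], [0, 0, 0, 0, 0, 0], [0, 0, 0, 0, 0, 0]]}}

```text
t: 11.85
position: [0.4984, -0.2185, 0.1168]
tool_rot: [[0.092, -0.01, 0.996], [-0.983, 0.157, 0.093], [-0.157, -0.988, 0.004]]
force: [0.9, -10.8, 14.1]
opening: 0.0559
```

Emit:
{"op": "apply_moves", "data": {"increments": [[-1, 0.15, 0, 0, 0, 0], [-0.5, 0.1, 0, 0, 0, 0], [-0.5, 0.1, 0, 0, 0, 0], [0, 0, 0, 0, 0, 0], [0, 0, 0, 0, 0, 0]]}}

```text
t: 12.48
position: [0.4983, -0.2168, 0.1168]
tool_rot: [[0.093, -0.01, 0.996], [-0.983, 0.156, 0.093], [-0.157, -0.988, 0.004]]
force: [-0.6, -11.9, 13.8]
opening: 0.0561
```

```bash
python3 -c "
from h import *
intool(); im=grab('wrist','w5'); intool()
"
```

```text
t 12.475 tip loader mm [-28.3  18.4  51.6] F loader [ -1.8 -11.8  13.8] open 0.05614387493290775 q [-0.52  0.25  2.01  0.16  0.98 -0.71]
[[-0.005, 0.005, 1.0], [-0.988, 0.157, -0.005], [-0.157, -0.988, 0.004]]
t 12.525 tip loader mm [-28.3  18.4  51.6] F loader [ -1.6 -11.4  13.4] open 0.05622846320458994 q [-0.52  0.25  2.01  0.16  0.98 -0.71]
[[-0.005, 0.005, 1.0], [-0.988, 0.157, -0.005], [-0.157, -0.988, 0.004]]
```

Emit:
{"op": "apply_moves", "data": {"increments": [[-0.7, 0.1, 0, 0, 0, 0], [-0.7, 0.1, 0, 0, 0, 0], [-0.6, 0.1, 0, 0, 0, 0], [0, 0, 0, 0, 0, 0], [0, 0, 0, 0, 0, 0]]}}

```text
t: 13.15
position: [0.4982, -0.2156, 0.1168]
tool_rot: [[0.092, -0.01, 0.996], [-0.984, 0.155, 0.092], [-0.155, -0.988, 0.005]]
force: [-0.7, -15.8, 11.9]
opening: 0.0561
```

```bash
python3 -c "
from h import *
intool(); im=grab('wrist','w6'); t=grab('top','t4')
b=t[180:225,255:355]
P=lambda y:proj(L2W(np.array([[-22.5,y,70],[22.5,y,70],[-22.5,y-170,70]])/1e3,V),'top')
print((P(200)-[255,180])*6.4, (P(195)-[255,180])*6.4)
s=robot.state();print(projw(L2W(np.array([[-22.5,30,70],[22.5,30,70],[-22.5,25,70]])/1e3,V),s))
cv2.imwrite('pics/t4c.png',np.vstack([cv2.resize(b,None,fx=6.4,fy=6.4,interpolation=cv2.INTER_CUBIC)[:,:640],im[:310]]))
"
```

```text
t 13.15 tip loader mm [-28.2  19.4  51.6] F loader [ -2.3 -15.7  11.9] open 0.05610940309843638 q [-0.52  0.25  2.01  0.16  0.98 -0.71]
[[-0.005, 0.006, 1.0], [-0.988, 0.155, -0.006], [-0.155, -0.988, 0.005]]
[[162.38837374 192.15940013]
 [154.19159104 112.94707356]
 [462.67122696 159.56787474]] [[171.23708952 191.19936434]
 [163.01847453 111.99363849]
 [471.48060518 158.61134977]]
[[332.49016495 252.33896669]
 [442.13030147 251.2366795 ]
 [332.47327057 264.19708895]]
```

View pics/t4c.png

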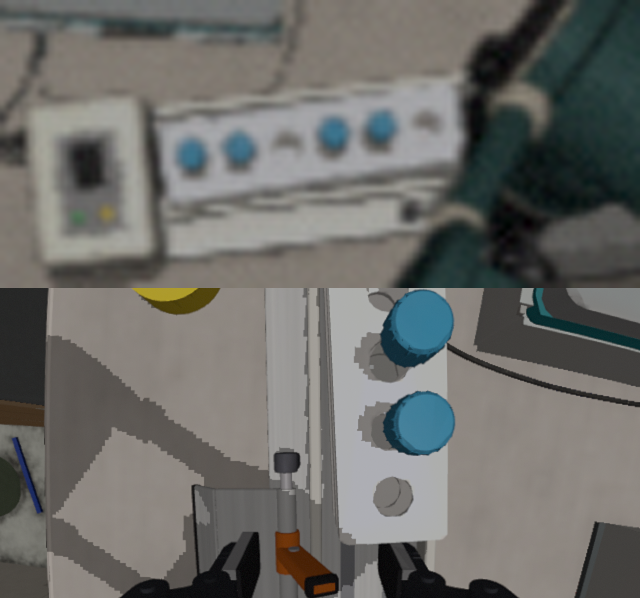

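The rack's front meets the drive head at crop x≈160. In the wrist view its rear edge is at row 255, which gives y≈29, so the origin is at about 114. The push force rose from 10 to 16 N, so the rack is on the stop. I'll back off along the bar with the gate still held, then lift.

Emit:
{"op": "apply_moves", "data": {"increments": [[3, -0.4, 0, 0, 0, 0], [5.9, -0.9, 0, 0, 0, 0], [5.9, -0.9, 0, 0, 0, 0], [5.9, -0.9, 0, 0, 0, 0], [5.9, -0.9, 0, 0, 0, 0]]}}

```text
t: 13.88
position: [0.4985, -0.234, 0.116]
tool_rot: [[0.088, -0.017, 0.996], [-0.981, 0.173, 0.089], [-0.174, -0.985, -0.002]]
force: [-1.5, 14.8, 25.0]
opening: 0.0558
```

Emit:
{"op": "apply_moves", "data": {"increments": [[5.9, -0.9, 0, 0, 0, 0], [0, 0, 0, 0, 0, 0], [-1.0, -6, 0, 0, 0, 0], [-1.0, -6, 0, 0, 0, 0], [-1.0, -6, 0, 0, 0, 0]]}}

```text
t: 14.5
position: [0.4979, -0.2429, 0.1309]
tool_rot: [[0.09, -0.018, 0.996], [-0.982, 0.166, 0.092], [-0.167, -0.986, -0.003]]
force: [2.5, 1.3, 0.8]
opening: 0.0558
```

Emit:
{"op": "apply_moves", "data": {"increments": [[-1.5, -9, 0, 0, 0, 0], [-1.5, -9, 0, 0, 0, 0], [-2, -12, 0, 0, 0, 0], [-3, -20, 0, 0, 0, 0], [-3, -20, 0, 0, 0, 0]]}}

```text
t: 15.12
position: [0.4976, -0.2438, 0.203]
tool_rot: [[0.09, -0.02, 0.996], [-0.982, 0.166, 0.092], [-0.167, -0.986, -0.004]]
force: [0.5, -0.3, -0.3]
opening: 0.0561
```

Emit:
{"op": "apply_moves", "data": {"increments": [[10, -20, 0, 0, 0, 0], [20, -20, 0, 0, 0, 0], [30, -10, 0, 0, 0, 0], [30, -10, 0, 0, 0, 0], [0, 0, 0, 0, 0, 0]]}}

```text
t: 15.75
position: [0.5074, -0.3443, 0.2476]
tool_rot: [[0.088, -0.017, 0.996], [-0.982, 0.164, 0.09], [-0.165, -0.986, -0.002]]
force: [0.6, 0.2, 0.2]
opening: 0.0564
```

```bash
python3 -c "
from h import *
intool(); im=grab('wrist','w7'); t=grab('top','t5')
s=robot.state();print(projw(L2W(np.array([[-22.5,30,70],[22.5,30,70],[-22.5,25,70],[2,20,54],[-22.5,200,70]])/1e3,V),s))
cv2.imwrite('pics/t5c.png',np.vstack([cv2.resize(t[180:225,255:355],None,fx=6.4,fy=6.4,interpolation=cv2.INTER_CUBIC),im[:310]]))
"
```

```text
t 15.75 tip loader mm [ -32.1 -108.8  182.5] F loader [0.6 0.2 0.2] open 0.056395734219565556 q [-0.69  0.25  1.74  0.12  1.28 -0.82]
[[-0.009, -0.001, 1.0], [-0.986, 0.165, -0.009], [-0.165, -0.986, -0.002]]
[[ 331.0132375    45.6669104 ]
 [ 389.30567869   45.64729603]
 [ 331.03676312   52.29087429]
 [ 360.2148587    64.98337776]
 [ 329.73342435 -174.24000366]]
```

View pics/t5c.png

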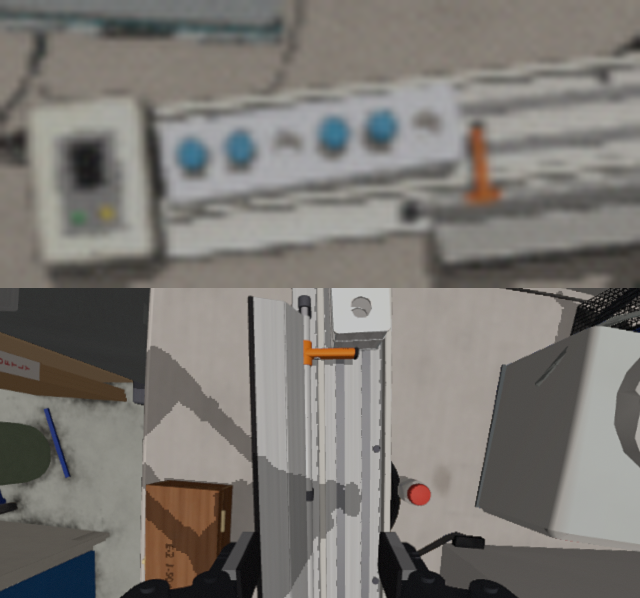

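The gate is shut behind the rack, with its tip at (357,65) in the wrist frame against a predicted (360,65). The rack's rear edge is at row 45, so y≈30 and the origin is about 115. The fingers are clear and forces are near zero, so I'll hand in.

```bash
python3 -c "
from cell import robot
print(robot.hand_in())"
```

```text
the job is handed in; nothing more can be done
None
```

The rack is loaded against the end stop with the gate shut behind it, and I handed the job in at about 16 s of the 54 s limit. No verdict is reported, so the checks below are my own.

- **What I did:** One finger pressed the bar down to its hard stop, with 9–14 N on it during the push. The other finger pushed the rack about 230 mm under the raised gate until the push force rose from 10 to 16 N at the end stop. I then backed off along the bar with the gate still held open, and lifted clear so it fell shut.
- **Rack position:** In the last pictures its rear edge is at y ≈ 30 mm, which puts its origin at about 115 mm. It stands straight in the lane.
- **Gate:** It is level across the lane, with its tip about 3 px from where a shut gate should appear.
- **Contact and bystanders:** The force on the tool read about zero at the end. The bystanders I could see in the last pictures looked undisturbed; I did not check all seven.
- **Limits of the checks:** Gate angle and gate-to-rack force could only be judged from pictures and wrist force, not measured. My first loader fit was about 3 mm off across the lane, which the first wrist view showed, and I corrected it before pressing the bar.

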